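# Close and lock the filter hatch of a microscope light source

### The job

The air-filter hatch on top of the white light-source box stands ajar and both of its round black quarter-turn fasteners are unlocked. First push the hatch down until it is fully shut; then set a fingertip in the yellow-bottomed slot of each fastener and turn it clockwise, from the red dot to the green dot, until it stops, so that both are locked. Grasp and lift nothing, do not lift the hatch wide open, and leave the bottle, the slide box and the lens canister where they stand.

Things in the scene. Friction and masses are not known exactly. Their poses are not given: they have to be found in the camera images.
- unit: White instrument housing fixed on the bench, 285 mm deep (own x from -135 to +150), 360 mm wide (own y), 100 mm tall under the hatch and 108 mm at the rear deck (own x over 67 mm). Origin on the bench surface; own +x points away from the robot at yaw 0 (it varies by up to 0.3 rad), +y to the left, +z up.
- hatch (a joint): Opening angle of the hatch, a rigid plate 195 mm deep, 350 mm wide and 8 mm thick (0.7 kg with both dials), hinged along its far edge: 0 = fully shut (resting flush on the housing, top face 108 mm above the bench), positive = its near edge raised. Starts ajar at 0.2 to 0.45. Stiff hinge: it stays where it is left; about 1 to 3 N down at the lip moves it.
- hatch_lip (a point): Point on the hatch's top face at the middle of its bare front lip, 172 mm from the hinge and 23 mm behind the near edge. The bare strip there reaches 25 mm either way along x, clear of the dials. Axes as the hatch: x from lip to hinge, y left, z out of the top face.
- hatch_hinge (a point): Middle of the hatch's hinge line, at the hatch's underside, 100 mm above the bench (axis = own y). Own axes turn with the hatch.
- dial_left (a joint): Turn of the left dial about the vertical axis through its centre: 0 = unlocked stop (slot towards the red dot, i.e. towards the hatch's front lip), grows clockwise seen from above, 1.571 = locked stop (slot towards the green dot, on the robot's left of the dial). Friction about 0.22 N m (7 N at the middle of the slot); it stays where it is left; hard stops at both ends.
- dial_right (a joint): Turn of the right dial about the vertical axis through its centre: 0 = unlocked stop (slot towards the red dot, i.e. towards the hatch's front lip), grows clockwise seen from above, 1.571 = locked stop (slot towards the green dot, on the robot's left of the dial). Friction about 0.22 N m (7 N at the middle of the slot); it stays where it is left; hard stops at both ends.
- dial_left_centre (a point): On the turning axis of the left black dial, at its top face (128 mm above the bench with the hatch shut). Dial: disc of 124 mm diameter, 20 mm high, smooth rim, on the hatch 85 mm from the hinge line and +80 mm along the unit's y. Axes turn with the dial: own -x points from the centre along the slot; z up.
- dial_left_slot (a point): Middle of the left dial's finger slot, at the level of the dial's top face, 32 mm from the dial's centre. The slot is a straight-walled pocket 46 mm long radially (own x; from 9 to 55 mm from the centre), 40 mm wide (own y) and 16 mm deep, with a yellow floor; it turns with the dial, carried by a fingertip that moves along the arc of 32 mm radius. A finger narrower than 40 mm has play, so it must travel beyond the slot's nominal locked place until the dial meets its stop.
- dial_right_centre (a point): On the turning axis of the right black dial, at its top face (128 mm above the bench with the hatch shut). Dial: disc of 124 mm diameter, 20 mm high, smooth rim, on the hatch 85 mm from the hinge line and -80 mm along the unit's y. Axes turn with the dial: own -x points from the centre along the slot; z up.
- dial_right_slot (a point): Middle of the right dial's finger slot, at the level of the dial's top face, 32 mm from the dial's centre. The slot is a straight-walled pocket 46 mm long radially (own x; from 9 to 55 mm from the centre), 40 mm wide (own y) and 16 mm deep, with a yellow floor; it turns with the dial, carried by a fingertip that moves along the arc of 32 mm radius. A finger narrower than 40 mm has play, so it must travel beyond the slot's nominal locked place until the dial meets its stop.
- oil_bottle_centre (a point): Centre (42 mm up) of a loose amber bottle, 38 mm diameter, 85 mm tall, on the bench left of the unit. To be left alone.
- slide_box_centre (a point): Centre (17 mm up) of a loose blue and white slide box, 100 x 85 x 35 mm, on the bench right of the unit. To be left alone.
- canister_centre (a point): Centre (31 mm up) of a loose grey lens canister, 42 mm diameter, 62 mm tall, standing on the unit's rear deck behind the hatch. To be left alone.

How it is judged:
By the outcome, as a careful person would: the job done as asked, in the order asked, and still so for the second after the job is handed in, with the robot touching nothing.
It also fails if it takes over 56 s, if anything falls off the work surface, if the arm or the gripper's body presses on something with over 40 N, if the wrist force passes 120 N, or if a joint passes its speed limit or range.

### The arm

A 6-joint arm with a two-finger parallel gripper is mounted at the origin on the work surface. World frame = base frame: x ahead of the robot, y to its left, z up, the work surface at z = 0. Lengths are in mm, angles in rad, forces in N, time in s.
With the tool pointing down it reaches from about 300 to 775 mm from the base axis. Payload 14.6 kg.
Tool frame: the origin (TCP) lies at the very end of the fingers, on their centre line; the grasp point (between the pads) lies 19 mm behind it (r.grip_depth is the distance from the TCP to the grasp point, in mm); z points along the fingers, y is the direction in which the jaws open and shut (so a half turn about z gives the same grasp; the last joint's range is limited). The gripper opens to 85 mm and grips with 20 to 120 N. Pads are 22 mm wide; open, the fingers measure 114 mm over their backs; the gripper's body (76 mm by 85 mm) begins 54 mm behind the grasp point. The pads swing forward as they close: fully open they stand 13 mm farther back than shut.
Start: joints at [1.211, 0.3, 1.521, -0, 1.321, -0.067], TCP at [158.746, 526.582, 231.281] pointing down, gripper open.
Joint ranges: [-3.03, 3.03], [-0.79, 2.21], [0.23, 2.52], [-1.04, 4.18], [0, 3.07], [-2.55, 2.55]. Speed limits (rad/s): [2.22, 2.22, 2.57, 3.14, 3.14, 3.14].

### API

Orientations are given as a 3x3 rotation matrix whose columns are the frame's x, y, z axes.
In Python, from plant import r, optics gives the robot as it stands.
- The arm moves only by the tool servo_tool, never from a script. Its argument "commands" is a list that holds one entry, the list of rows, each a list of 7 numbers: the finger opening in mm, from 0 to 85.4, then the shift along the tool's x, y, z in mm, then the turn, a rotation vector about the tool's x, y, z in degrees. A call has 1 to 10 rows; each row is the pose to reach, as a shift and turn from the pose commanded when the call began, along the tool's axes at that moment; what a row does not reach only later rows make up. A row lasts 1/12 s, in which the tool goes at most 41.7 mm and 7.16 degrees, less where a joint would pass 70% of its speed; a pose out of reach is approached as far as the arm can. A call with a gripper value outside its range is refused whole. The fingers move at their own pace and stop on an object; "newtons" is the grip in N (left out, the last holds). Time passes only in rows, so rows that repeat a pose let the fingers close. It gives the time, the measured TCP pose, the force and the opening at its end, in the units of the state.
- r.observe(): the state, without advancing time (a new reading comes with each control period).
- optics.grab_frame(name): name is "scene" or "top"; returns the picture (480x640x3 uint8, blue, green, red); there is no depth.
- optics.camera_model(name): a dict with "camera_matrix" (3x3 intrinsics, pixels), "extrinsics" (4x4, takes a point from world to camera coordinates). Camera axes: x right, y up, looking along -z (the intrinsics and any distortion apply to the point x, -y, -z); pixel columns grow to the right and rows downward; lengths in mm; the calibration is good to about 2 mm. A picture is of the moment at which its call begins. camera_model takes no time and is no camera call.
- r.hand_in(): hands the job in, once; it reports no verdict.
The state is a dict: "t": time; "q": joint angles; "qd": joint speeds; "effort": joint torques, N m; "ee_pos": TCP position; "ee_rot": TCP orientation; "wrist_force": force on the tool from outside, world axes, zero at the start; "ft_torque": the same for the moment, N m; "opening": finger opening in mm.
Only numpy, scipy, OpenCV 4.12 (cv2) and the standard library are available. Lean on these libraries where they do the work, as an engineer would, in place of code of your own. Each camera call takes 0.05 s, during which the arm holds its last target.

## Working session

There is one attempt and no reset: what is moved stays moved. The work goes in short steps, Python scripts to look and compute and a tool call to move; the robot and the scene stay as the last step left them, time stands still between calls to the robot, and variables do not carry over. Pictures are saved under pics/ and viewed, and the job is handed in when it is done.

Besides the shell and the picture viewer there is one more tool, called after "Call:" as name(argument=value, ...), one argument or row to a line, values as JSON. servo_tool: Moves the arm, as the interface text tells. Its arguments: {"type":"object","properties":{"commands":{"type":"array","items":{"type":"array","items":{"type":"array","items":{"type":"number"}}}},"newtons":{"type":"number"}},"required":["commands"]}

```bash
mkdir -p pics; python3 - <<'E'
from plant import r, optics
import cv2
for n in("scene","top"):
    im=optics.grab_frame(n);cv2.imwrite(f"pics/{n}0.png",im)
    m=optics.camera_model(n);print(n,m)
s=r.observe();print(s)
E
```

```text
scene {'camera_matrix': array([[554.90234147,   0.        , 321.0548186 ],
       [  0.        , 554.90234147, 236.75410609],
       [  0.        ,   0.        ,   1.        ]]), 'extrinsics': array([[-8.79140512e-01,  4.76360889e-01, -1.38658902e-02,
         5.62339978e+02],
       [-3.83732934e-01, -6.90339473e-01,  6.13335510e-01,
         1.67192082e+02],
       [ 2.82596878e-01,  5.44528893e-01,  7.89700759e-01,
        -1.46706844e+03],
       [ 0.00000000e+00,  0.00000000e+00,  0.00000000e+00,
         1.00000000e+00]])}
top {'camera_matrix': array([[440.11306068,   0.        , 323.42344596],
       [  0.        , 440.11306068, 240.40773154],
       [  0.        ,   0.        ,   1.        ]]), 'extrinsics': array([[ 1.58951738e-02, -9.99681825e-01, -1.95854902e-02,
         8.89321114e+00],
       [ 9.85693809e-01,  1.23795758e-02,  1.68090634e-01,
        -6.37883492e+02],
       [-1.67794692e-01, -2.19771262e-02,  9.85576962e-01,
        -9.17800083e+02],
       [ 0.00000000e+00,  0.00000000e+00,  0.00000000e+00,
         1.00000000e+00]])}
{'t': 0.1, 'q': array([ 1.21136261e+00,  3.00410996e-01,  1.52151348e+00, -5.82337763e-06,
        1.32071044e+00, -6.66182838e-02]), 'qd': array([-0.00041211, -0.00135674, -0.00051248,  0.00136926,  0.0007586 ,
       -0.00043953]), 'effort': array([ 1.72464217e-03, -5.44376886e+01, -3.62375093e+01, -1.02744452e-04,
        3.02152832e-03, -8.37173701e-06]), 'ee_pos': array([158.69672416, 526.38826067, 230.78288406]), 'ee_rot': array([[-9.57435406e-01,  2.88647386e-01, -3.61329222e-04],
       [ 2.88647605e-01,  9.57434909e-01, -9.77645476e-04],
       [ 6.37543999e-05, -1.04032921e-03, -9.99999457e-01]]), 'wrist_force': array([ 0.48360628, -0.36543778, -0.05940284]), 'ft_torque': array([0.05207731, 0.01652997, 0.02912494]), 'opening': 85.18274654728903}
```

View pics/scene0.png

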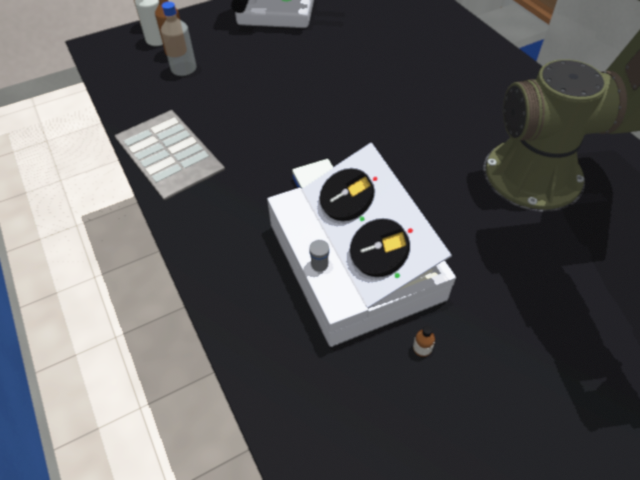

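View pics/top0.png

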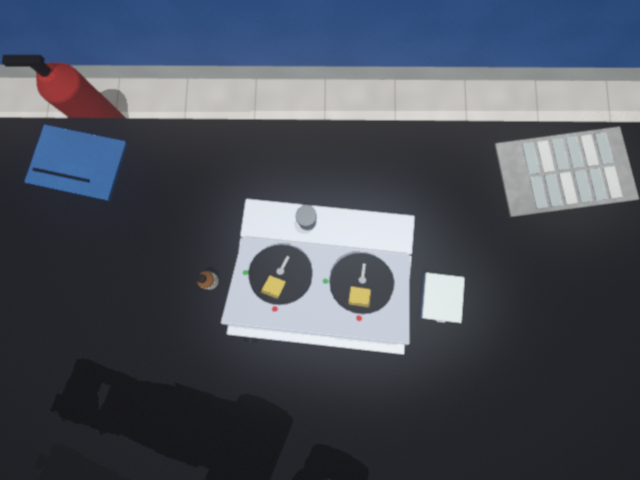

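The top picture shows the unit, with the left dial near (281,274) and the right dial near (362,283). The red dots are at (275,309) and (359,318). The left slot already looks slightly turned. I'll enlarge both views to get exact pixels.

```bash
python3 - <<'E'
import cv2
a=cv2.imread("pics/top0.png")[190:365,215:425];cv2.imwrite("pics/topc.png",cv2.resize(a,None,fx=3.6,fy=3.4,interpolation=cv2.INTER_CUBIC)) if 0 else cv2.imwrite("pics/topc.png",cv2.resize(a,None,fx=3,fy=3,interpolation=cv2.INTER_CUBIC))
b=cv2.imread("pics/scene0.png")[140:345,260:460];cv2.imwrite("pics/scenec.png",cv2.resize(b,None,fx=2.9,fy=2.9,interpolation=cv2.INTER_CUBIC))
E
```

```text
(no output)
```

View pics/topc.png

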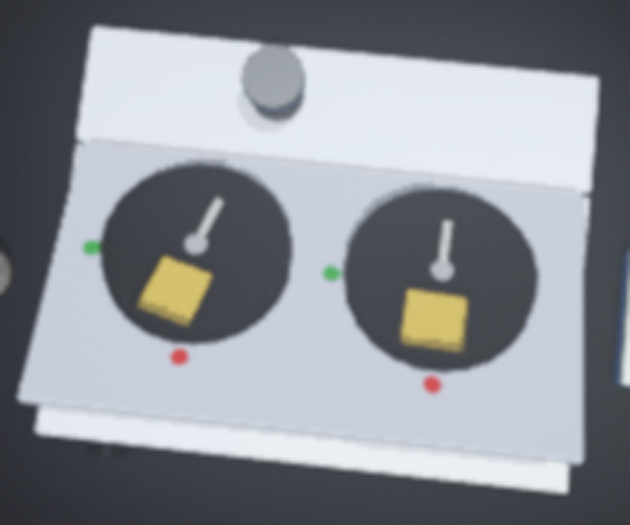

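View pics/scenec.png

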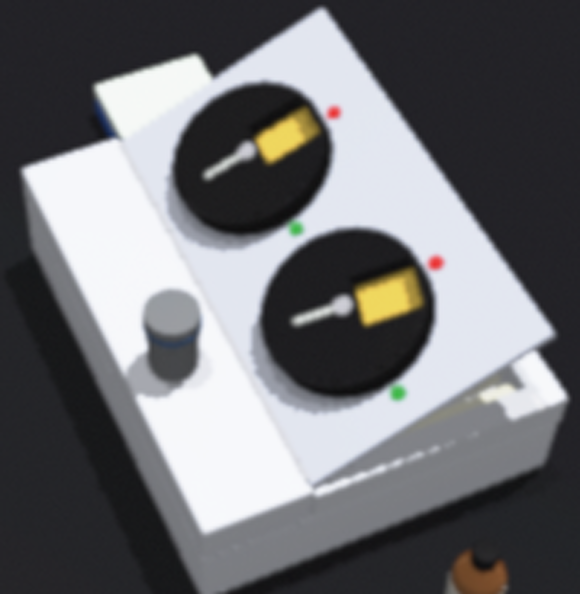

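```bash
cat > fit.py <<'E'
import numpy as np
from plant import r, optics
from scipy.optimize import least_squares
CM={n:optics.camera_model(n) for n in("scene","top")}
def proj(n,P):
    m=CM[n];p=m["extrinsics"][:3,:3]@P+m["extrinsics"][:3,3]
    q=m["camera_matrix"]@np.array([p[0],-p[1],-p[2]]);return q[:2]/q[2]
def U(v,p):
    x,y,a=v[:3];c,s=np.cos(a),np.sin(a)
    return np.array([x+c*p[0]-s*p[1],y+s*p[0]+c*p[1],p[2]])
def H(v,d,y,z):   # d from hinge, z above underside
    h=v[3];return U(v,(v[4]-d*np.cos(h)-z*-np.sin(h)*-1*-1 if 0 else v[4]-d*np.cos(h)+z*np.sin(h),y,100+d*np.sin(h)+z*np.cos(h)))
if __name__=="__main__":
    T=lambda a,b:("top",np.array([a/3+215,b/3+190])-.33)
    S=lambda a,b:("scene",np.array([a/2.9+260,b/2.9+140])-.33)
    obs=[(T(92,27),'U',(150,180,108)),(T(599,77),'U',(150,-180,108)),(T(18,402),'H',(195,175,8)),(T(583,464),'H',(195,-175,8)),
    (T(35,433),'U',(-135,180,100)),(T(569,493),'U',(-135,-180,100)),(T(195,244),'H',(85,80,30)),(T(442,270),'H',(85,-80,30)),
    (S(23,170),'U',(150,-180,108)),(S(203,532),'U',(150,180,108)),(S(323,8),'H',(195,-175,8)),(S(555,333),'H',(195,175,8)),
    (S(568,400),'U',(-135,180,100)),(S(247,150),'H',(85,-80,30)),(S(344,305),'H',(85,80,30))]
    f=lambda v:np.concatenate([proj(o[0][0],(U(v,o[2]) if o[1]=='U' else H(v,*o[2])))-o[0][1] for o in obs])
    s=least_squares(f,[560,50,0,.3,65],loss='soft_l1')
    print(s.x.round(4));print(f(s.x).reshape(-1,2).round(1).tolist())
    v=s.x;print("lip",H(v,172,0,8))
    v2=v.copy();v2[3]=0
    for y in(80,-80):print("dial shut",H(v2,85,y,28),"now",H(v,85,y,28))
    print("lip shut",H(v2,172,0,8))
E
python3 fit.py
```

```text
[ 5.518311e+02  1.903340e+01 -9.170000e-02  4.100000e-01  6.499120e+01]
[[-0.1, -0.6], [0.5, -0.2], [-0.1, -0.7], [0.4, -0.4], [0.5, 0.0], [-0.6, -0.1], [0.4, -0.0], [0.3, 0.0], [-0.2, -0.8], [0.5, 0.8], [0.5, -0.0], [0.6, 0.4], [0.5, -0.6], [0.5, 0.1], [0.1, -0.1]]
lip [462.64144881  27.2379951  175.89460753]
dial shut [539.2347848  100.52988532 128.        ] now [557.3628159   98.86227147 159.55980876]
dial shut [524.57812532 -58.79739525 128.        ] now [542.70615642 -60.46500909 159.55980876]
lip shut [445.27224625  28.83580363 108.        ]
```

The fit is good, with residuals under 1 px:
- **Unit:** (552, 19), yaw −0.092.
- **Hatch:** open 0.41 rad.
- **Lip:** (463, 27, 176).

I'll close the fingers, go above the lip, and align the tool with the unit.

Call:
servo_tool(
  commands=[
    [[0, -30, -27, 0, 0, 0, -1], [0, -60, -54, 0, 0, 0, -2], [0, -90, -81, 0, 0, 0, -3], [0, -120, -108, 0, 0, 0, -4], [0, -150, -136, 0, 0, 0, -5], [0, -180, -163, 0, 0, 0, -6], [0, -210, -190, 0, 0, 0, -7], [0, -240, -217, 0, 0, 0, -8], [0, -270, -244, 0, 0, 0, -9], [0, -300, -272, 0, 0, 0, -10]],
  ],
  newtons=40,
)

```text
t: 0.93
ee_pos: [367.9, 177.7, 231.3]
ee_rot: [[-0.993, 0.117, 0.0], [0.117, 0.993, 0.0], [-0.0, 0.0, -1.0]]
wrist_force: [0.8, 1.0, -0.3]
opening: 0.1
```

Call:
servo_tool(
  commands=[
    [[0, -22, -28, 0, 0, 0, -1.5], [0, -44, -56, 0, 0, 0, -1.5], [0, -66, -84, 0, 0, 0, -1.5], [0, -88, -112, 0, 0, 0, -1.5], [0, -109, -139, 0, 0, 0, -1.5], [0, -109, -139, 20, 0, 0, -1.5], [0, -109, -139, 40, 0, 0, -1.5], [0, -109, -139, 40, 0, 0, -1.5]],
  ],
)

```text
t: 1.6
ee_pos: [457.9, 28.2, 187.9]
ee_rot: [[-0.996, 0.093, -0.006], [0.093, 0.996, 0.0], [0.006, -0.0, -1.0]]
wrist_force: [-0.3, 0.4, -0.7]
opening: 0.0
```

Call:
servo_tool(
  commands=[
    [[0, 0, 0, 8, 0, 0, 0], [0, 0, 0, 16, 0, 0, 0], [0, 1, 0, 24, 0, 0, 0], [0, 2, 0, 32, 0, 0, 0], [0, 4, 0, 40, 0, 0, 0], [0, 6, 0, 48, 0, 0, 0], [0, 8, 0, 56, 0, 0, 0], [0, 9, 0, 64, 0, 0, 0], [0, 10, 0, 72, 0, 0, 0], [0, 10, 0, 74, 0, 0, 0]],
  ],
)

```text
t: 2.43
ee_pos: [448.7, 29.6, 115.9]
ee_rot: [[-0.996, 0.092, -0.002], [0.092, 0.996, -0.0], [0.002, -0.0, -1.0]]
wrist_force: [-1.5, 0.3, 0.7]
opening: 0.1
```

Call:
servo_tool(
  commands=[
    [[0, 1, 0, 3, 0, 0, 0], [0, 1, 0, 6, 0, 0, 0], [0, 1, 0, 8, 0, 0, 0], [0, 1, 0, 9, 0, 0, 0], [0, 1, 0, 10, 0, 0, 0], [0, 1, 0, 10, 0, 0, 0]],
  ],
)

```text
t: 2.93
ee_pos: [448.3, 29.7, 107.9]
ee_rot: [[-0.996, 0.092, -0.0], [0.092, 0.996, -0.0], [0.0, -0.0, -1.0]]
wrist_force: [-7.4, 0.2, 12.4]
opening: -0.3
```

Call:
servo_tool(
  commands=[
    [[0, 0, 0, 1, 0, 0, 0], [0, 0, 0, 1.5, 0, 0, 0], [0, 0, 0, 1.5, 0, 0, 0], [0, 0, 0, 1.5, 0, 0, 0]],
  ],
)

```text
t: 3.27
ee_pos: [448.4, 29.7, 107.8]
ee_rot: [[-0.996, 0.092, 0.001], [0.092, 0.996, -0.0], [-0.001, -0.0, -1.0]]
wrist_force: [-17.5, 0.2, 34.4]
opening: -0.2
```

```bash
python3 - <<'E'
from plant import r, optics
import cv2
for n,(y,x) in(("scene",(140,260)),("top",(190,215))):
    im=optics.grab_frame(n);cv2.imwrite(f"pics/{n}1.png",cv2.resize(im[y:y+200,x:x+215],None,fx=3,fy=3,interpolation=cv2.INTER_CUBIC))
s=r.observe();print(s['ee_pos'],s['wrist_force'],s['q'])
E
```

```text
[448.4284199   29.69849343 107.77801817] [-16.95894254  -0.40331324  33.06742425] [-1.53483117e-02  2.31865532e-01  1.92467891e+00 -1.11106978e-04
  9.84432807e-01 -1.49416265e+00]
```

View pics/scene1.png

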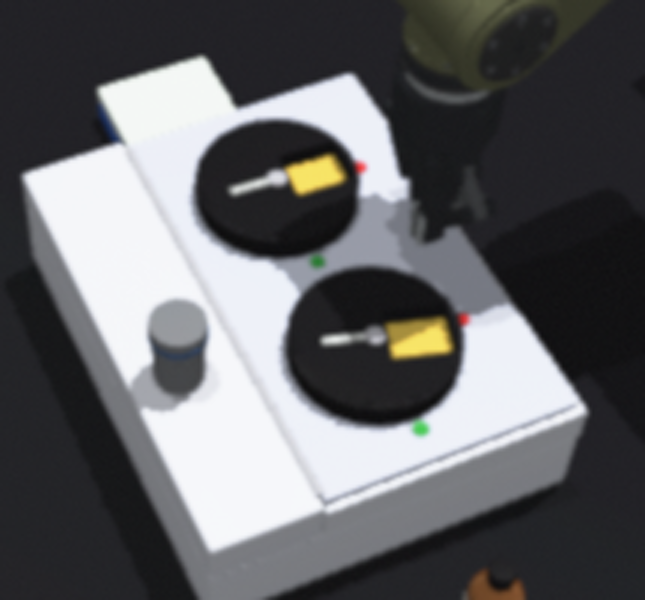

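View pics/top1.png

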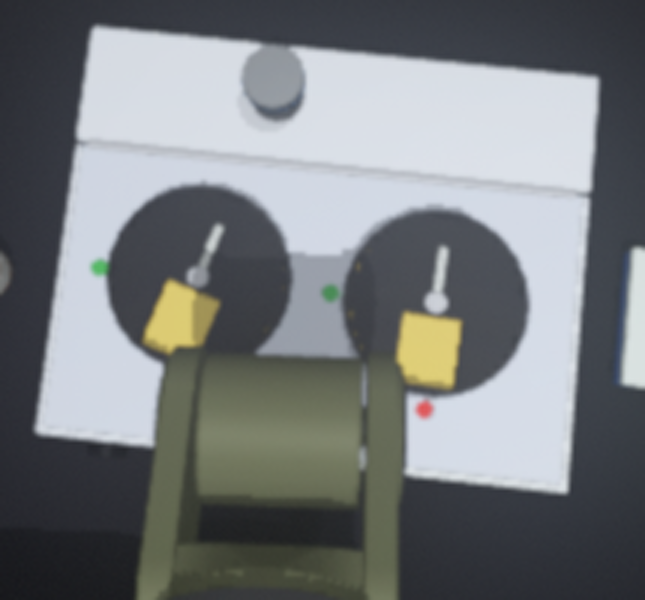

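The hatch is shut: its plate is flush with the deck in both views, with 34 N reacting at the lip. The left slot starts at about 0.28 rad and the right at about 0. Next I'll lift and go above the right slot.

Call:
servo_tool(
  commands=[
    [[0, 0, 0, -20, 0, 0, 0], [0, 0, 0, -44, 0, 0, 0], [0, -17, -27, -44, 0, 0, 0], [0, -34, -54, -44, 0, 0, 0], [0, -52, -81, -44, 0, 0, 0], [0, -52, -81, -44, 0, 0, 0], [0, -52, -81, -44, 0, 0, 0]],
  ],
)

```text
t: 3.95
ee_pos: [492.9, -56.8, 149.5]
ee_rot: [[-0.996, 0.094, -0.0], [0.094, 0.996, 0.0], [0.0, 0.0, -1.0]]
wrist_force: [-0.1, 0.8, -0.7]
opening: 0.4
```

```bash
python3 - <<'E'
from plant import r, optics
import cv2
for n,(y,x) in(("scene",(140,260)),("top",(190,215))):
    im=optics.grab_frame(n);cv2.imwrite(f"pics/{n}2.png",cv2.resize(im[y:y+200,x:x+215],None,fx=3,fy=3,interpolation=cv2.INTER_CUBIC))
s=r.observe();print(s['ee_pos'],s['wrist_force'])
E
```

```text
[492.40161785 -55.40840517 149.60441564] [-1.52044139  1.12492808 -0.66558673]
```

View pics/scene2.png

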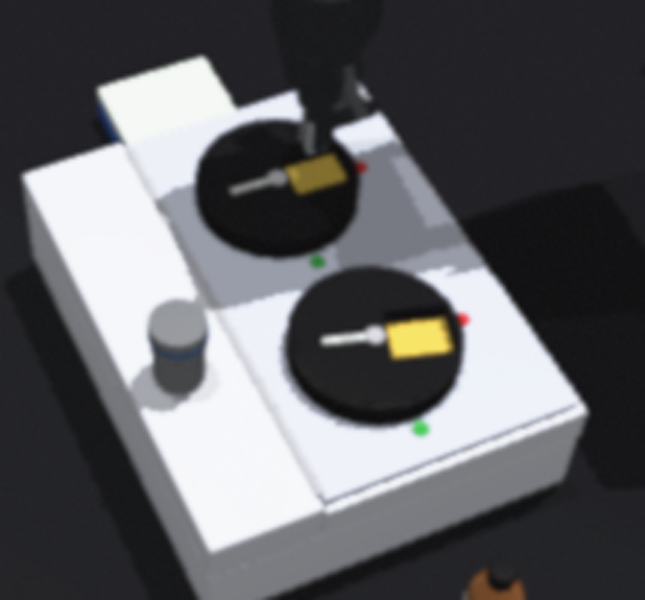

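The hatch stays shut and the fingertip is over the right slot. Lowering 34 mm into it.

Call:
servo_tool(
  commands=[
    [[0, 0, 0, 10, 0, 0, 0], [0, 0, 0, 18, 0, 0, 0], [0, 0, 0, 24, 0, 0, 0], [0, 0, 0, 29, 0, 0, 0], [0, 0, 0, 34, 0, 0, 0], [0, 0, 0, 34, 0, 0, 0], [0, 0, 0, 34, 0, 0, 0]],
  ],
)

```text
t: 4.63
ee_pos: [492.6, -55.7, 115.6]
ee_rot: [[-0.996, 0.092, -0.0], [0.092, 0.996, 0.0], [0.0, 0.0, -1.0]]
wrist_force: [0.1, 0.5, -0.5]
opening: 0.0
```

Call:
servo_tool(
  commands=[
    [[0, -0.2, 3.9, 0, 0, 0, 0], [0, -1, 7.7, 0, 0, 0, 4], [0, -2.1, 11.5, 0, 0, 0, 10], [0, -3.7, 15, 0, 0, 0, 17], [0, -5.8, 18.4, 0, 0, 0, 24], [0, -8.2, 21.4, 0, 0, 0, 31], [0, -11, 24.2, 0, 0, 0, 38], [0, -14.1, 26.5, 0, 0, 0, 45], [0, -17.5, 28.5, 0, 0, 0, 52], [0, -21.1, 30.1, 0, 0, 0, 59]],
  ],
)

```text
t: 5.47
ee_pos: [516.1, -27.9, 116.0]
ee_rot: [[-0.429, 0.904, -0.001], [0.904, 0.429, -0.001], [-0.0, -0.002, -1.0]]
wrist_force: [-5.9, -4.0, 2.8]
opening: 0.3
```

Call:
servo_tool(
  commands=[
    [[0, -1, 3.7, 0, 0, 0, 7], [0, -2.5, 7.4, 0, 0, 0, 14], [0, -4.3, 10.8, 0, 0, 0, 21], [0, -6.6, 14, 0, 0, 0, 28], [0, -6.6, 14, 0, 0, 0, 31], [0, -6.6, 14, 0, 0, 0, 31]],
  ],
)

```text
t: 5.97
ee_pos: [531.8, -27.3, 115.9]
ee_rot: [[0.095, 0.996, -0.001], [0.996, -0.095, 0.0], [0.0, -0.001, -1.0]]
wrist_force: [-3.5, -0.2, 0.6]
opening: 0.2
```

```bash
python3 - <<'E'
from plant import r, optics
import cv2
for n,(y,x) in(("scene",(140,260)),):
    im=optics.grab_frame(n);cv2.imwrite(f"pics/{n}3.png",cv2.resize(im[y:y+200,x:x+215],None,fx=3,fy=3,interpolation=cv2.INTER_CUBIC))
s=r.observe();print(s['ee_pos'],s['wrist_force'])
E
```

```text
[531.81918074 -27.32591791 115.95261678] [-3.38675443  0.71186703  1.17206604]
```

View pics/scene3.png

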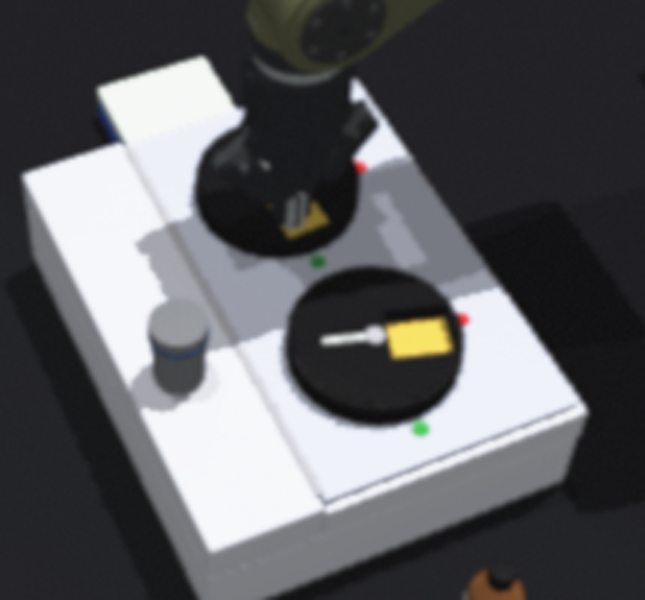

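The right dial is following but hasn't stopped yet, with only 3.5 N on the wrist. Keep pushing towards the stop.

Call:
servo_tool(
  commands=[
    [[0, -0.5, 2, 0, 0, 0, 0], [0, -1, 4, 0, 0, 0, 0], [0, -1.3, 5, 0, 0, 0, 0], [0, -1.3, 5, 0, 0, 0, 0]],
  ],
)

```text
t: 6.35
ee_pos: [534.8, -28.9, 115.7]
ee_rot: [[0.089, 0.996, -0.006], [0.996, -0.089, 0.001], [0.0, -0.006, -1.0]]
wrist_force: [-22.7, 2.5, 13.4]
opening: -0.3
```

Call:
servo_tool(
  commands=[
    [[0, 0, 1, 0, 0, 0, 0], [0, 0, 2, 0, 0, 0, 0], [0, 0, 2, 0, 0, 0, 0], [0, 0, 2, 0, 0, 0, 0]],
  ],
)

```text
t: 6.68
ee_pos: [535.2, -28.9, 115.5]
ee_rot: [[0.089, 0.996, -0.01], [0.996, -0.089, 0.001], [0.0, -0.01, -1.0]]
wrist_force: [-36.1, 3.5, 20.2]
opening: 0.1
```

The force is 36 N with almost no motion, so the right dial is at its stop. Back off, lift out, and move towards the left dial.

Call:
servo_tool(
  commands=[
    [[0, 0, -4, 0, 0, 0, 0], [0, 0, -8, 0, 0, 0, 0], [0, 0, -8, -6, 0, 0, 0], [0, 0, -8, -20, 0, 0, 0], [0, 0, -8, -40, 0, 0, 0], [0, 20, -14, -40, 0, 0, -7], [0, 45, -20, -40, 0, 0, -14], [0, 75, -28, -40, 0, 0, -21], [0, 105, -35, -40, 0, 0, -28], [0, 138, -42, -40, 0, 0, -35]],
  ],
)

```text
t: 7.52
ee_pos: [509.8, 112.9, 156.6]
ee_rot: [[-0.501, 0.865, 0.002], [0.865, 0.501, 0.0], [-0.001, 0.001, -1.0]]
wrist_force: [-0.1, -0.8, 0.8]
opening: -0.0
```

Call:
servo_tool(
  commands=[
    [[0, 0, 0, 0, 0, 0, -7], [0, 0, 0, 0, 0, 0, -14], [0, 0, 0, 0, 0, 0, -21], [0, 0, 0, 0, 0, 0, -28], [0, 0, 0, 0, 0, 0, -35], [0, 0, 0, 0, 0, 0, -39], [0, 0, 0, 0, 0, 0, -39], [0, 0, 0, 0, 0, 0, -39]],
  ],
)

```text
t: 8.18
ee_pos: [510.0, 111.8, 156.2]
ee_rot: [[-0.931, 0.365, 0.001], [0.365, 0.931, 0.0], [-0.001, 0.0, -1.0]]
wrist_force: [0.3, 0.2, -0.2]
opening: 0.2
```

```bash
python3 - <<'E'
from plant import r, optics
import cv2
for n,(y,x) in(("scene",(140,260)),("top",(190,215))):
    im=optics.grab_frame(n);cv2.imwrite(f"pics/{n}4.png",cv2.resize(im[y:y+200,x:x+215],None,fx=3,fy=3,interpolation=cv2.INTER_CUBIC))
s=r.observe();print(s['ee_pos'],s['wrist_force'])
E
```

```text
[509.84474109 111.77227782 156.01479976] [ 0.45936314 -0.34244442 -0.459555  ]
```

View pics/scene4.png

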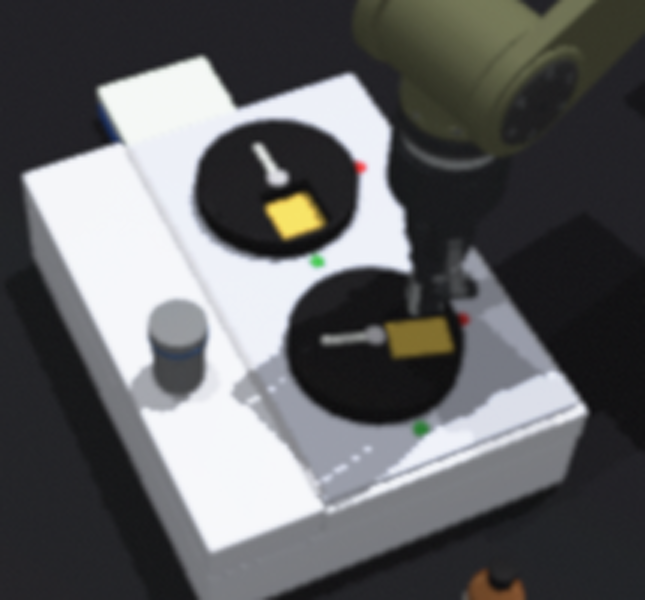

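View pics/top4.png

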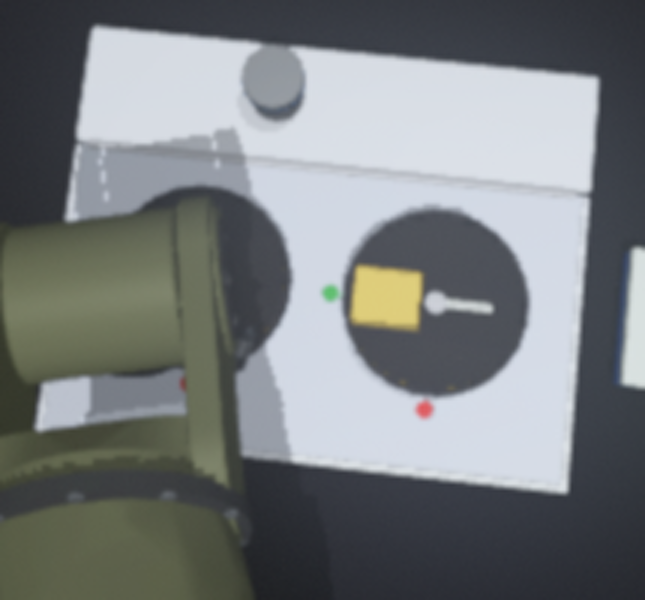

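The right dial is locked: its slot points at the green dot at top crop (331,293), in line with the hatch edge. Checking the left slot's predicted projection before I insert.

```bash
python3 - <<'E'
import numpy as np
from fit import proj
from plant import r
c=np.array([539.2,100.5]);a=-.0917
for th in(0,10,16,22):
    t=np.radians(th);d=np.array([-32*np.cos(t),32*np.sin(t)]);w=c+[np.cos(a)*d[0]-np.sin(a)*d[1],np.sin(a)*d[0]+np.cos(a)*d[1]]
    for z in(112,128):
        P=np.array([*w,z]);print(th,z,w.round(1),((proj("scene",P)-[260,140])*3).round(),((proj("top",P)-[215,190])*3).round())
E
```

```text
0 112 [507.3 103.4] [415. 333.] [194. 325.]
0 128 [507.3 103.4] [417. 319.] [192. 324.]
10 112 [508.3 108.9] [418. 339.] [186. 323.]
10 128 [508.3 108.9] [420. 325.] [183. 322.]
16 112 [509.4 112.1] [419. 343.] [182. 322.]
16 128 [509.4 112.1] [421. 329.] [179. 321.]
22 112 [510.8 115.2] [420. 347.] [177. 320.]
22 128 [510.8 115.2] [422. 333.] [174. 319.]
```

Call:
servo_tool(
  commands=[
    [[0, 0, 0, 12, 0, 0, 0], [0, 0, 0, 22, 0, 0, 0], [0, 0, 0, 28, 0, 0, 0], [0, 0, 0, 33, 0, 0, 0], [0, 0, 0, 37, 0, 0, 0], [0, 0, 0, 40, 0, 0, 0], [0, 0, 0, 40, 0, 0, 0]],
  ],
)

```text
t: 8.87
ee_pos: [509.5, 111.7, 115.3]
ee_rot: [[-0.932, 0.363, -0.001], [0.363, 0.932, -0.0], [0.001, -0.0, -1.0]]
wrist_force: [0.1, 0.2, 0.5]
opening: 0.0
```

The fingertip is in the slot with no contact force. Turning along the arc.

Call:
servo_tool(
  commands=[
    [[0, -0.2, 3.9, 0, 0, 0, 0], [0, -1, 7.7, 0, 0, 0, 4], [0, -2.1, 11.5, 0, 0, 0, 10], [0, -3.7, 15, 0, 0, 0, 17], [0, -5.8, 18.4, 0, 0, 0, 24], [0, -8.2, 21.4, 0, 0, 0, 31], [0, -11, 24.2, 0, 0, 0, 38], [0, -14.1, 26.5, 0, 0, 0, 45], [0, -17.5, 28.5, 0, 0, 0, 52], [0, -21.1, 30.1, 0, 0, 0, 59]],
  ],
)

```text
t: 9.7
ee_pos: [539.7, 132.0, 115.9]
ee_rot: [[-0.163, 0.987, -0.002], [0.987, 0.163, -0.001], [-0.0, -0.002, -1.0]]
wrist_force: [-8.5, -3.4, 3.3]
opening: -0.2
```

Call:
servo_tool(
  commands=[
    [[0, -1, 3.7, 0, 0, 0, 7], [0, -2.5, 7.4, 0, 0, 0, 14], [0, -2.5, 7.4, 0, 0, 0, 15], [0, -2.5, 7.4, 0, 0, 0, 15]],
  ],
)

```text
t: 10.03
ee_pos: [547.7, 130.9, 116.0]
ee_rot: [[0.094, 0.996, -0.001], [0.996, -0.094, -0.0], [-0.001, -0.001, -1.0]]
wrist_force: [-3.5, -2.0, 1.3]
opening: -0.2
```

Call:
servo_tool(
  commands=[
    [[0, -0.5, 2, 0, 0, 0, 0], [0, -0.8, 4, 0, 0, 0, 0], [0, -0.8, 5, 0, 0, 0, 0], [0, -0.8, 6, 0, 0, 0, 0], [0, -0.8, 6, 0, 0, 0, 0], [0, -0.8, 6, 0, 0, 0, 0]],
  ],
)

```text
t: 10.53
ee_pos: [549.8, 130.1, 115.5]
ee_rot: [[0.091, 0.996, -0.011], [0.996, -0.091, -0.001], [-0.002, -0.011, -1.0]]
wrist_force: [-38.3, -0.6, 17.9]
opening: 0.1
```

Same stop signature: 38 N with the motion stalled at the matching offset. Back off, lift out and withdraw clear to look.

Call:
servo_tool(
  commands=[
    [[0, 0, -4, 0, 0, 0, 0], [0, 0, -8, 0, 0, 0, 0], [0, 0, -8, -6, 0, 0, 0], [0, 0, -8, -25, 0, 0, 0], [0, 0, -8, -60, 0, 0, 0], [0, 0, -8, -90, 0, 0, 0], [0, 25, -30, -110, 0, 0, 0], [0, 55, -55, -120, 0, 0, 0], [0, 85, -80, -120, 0, 0, 0], [0, 115, -105, -120, 0, 0, 0]],
  ],
)

```text
t: 11.37
ee_pos: [459.3, 255.0, 237.5]
ee_rot: [[0.093, 0.996, 0.003], [0.996, -0.093, 0.001], [0.001, 0.002, -1.0]]
wrist_force: [0.5, 0.0, -0.3]
opening: 0.5
```

Call:
servo_tool(
  commands=[
    [[0, 30, -25, 0, 0, 0, 0], [0, 60, -50, 0, 0, 0, 0], [0, 90, -75, 0, 0, 0, 0], [0, 120, -100, 0, 0, 0, 0], [0, 150, -125, 0, 0, 0, 0], [0, 150, -125, 0, 0, 0, 0], [0, 150, -125, 0, 0, 0, 0]],
  ],
)

```text
t: 11.95
ee_pos: [348.3, 416.0, 236.3]
ee_rot: [[0.089, 0.996, 0.001], [0.996, -0.089, 0.0], [0.001, 0.0, -1.0]]
wrist_force: [1.1, -0.4, 0.1]
opening: -0.4
```

```bash
python3 - <<'E'
from plant import r, optics
import cv2
for n,(y,x) in(("scene",(140,260)),("top",(190,215))):
    im=optics.grab_frame(n);cv2.imwrite(f"pics/{n}5f.png",im);cv2.imwrite(f"pics/{n}5.png",cv2.resize(im[y:y+200,x:x+215],None,fx=3,fy=3,interpolation=cv2.INTER_CUBIC))
s=r.observe();print(s['t'],s['ee_pos'],s['wrist_force'])
E
```

```text
12.05 [349.6681493  414.35007442 236.18270195] [-0.42488911  0.1128728   0.3057394 ]
```

View pics/scene5.png

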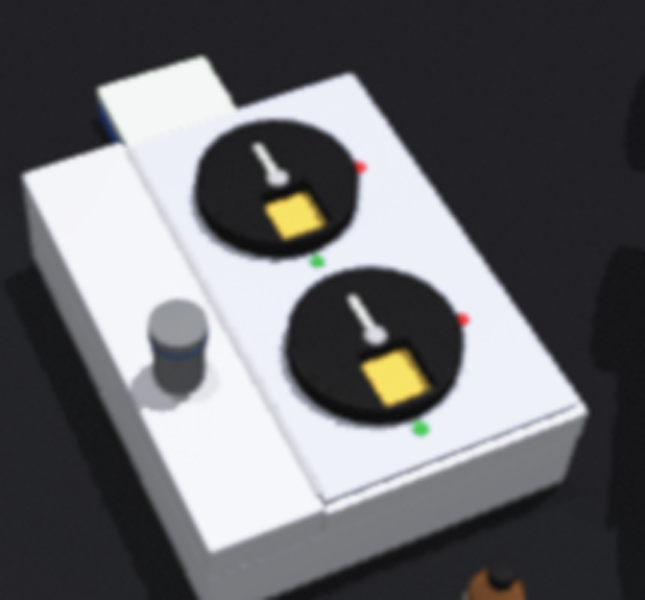

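View pics/top5.png

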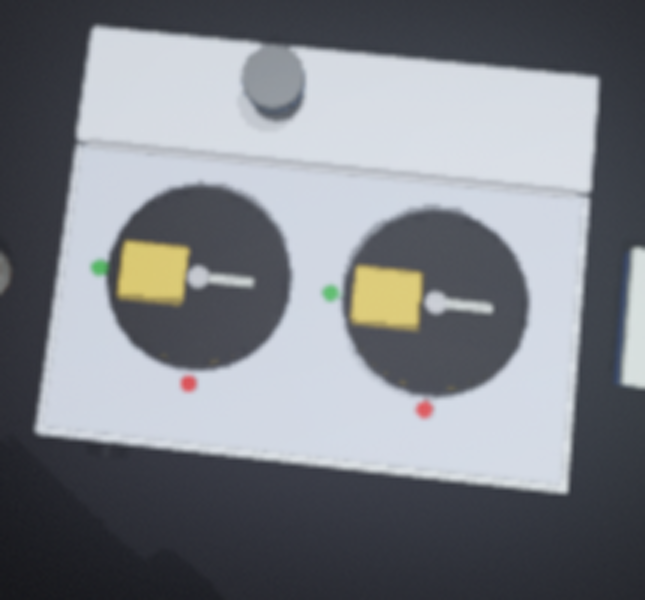

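View pics/top5f.png

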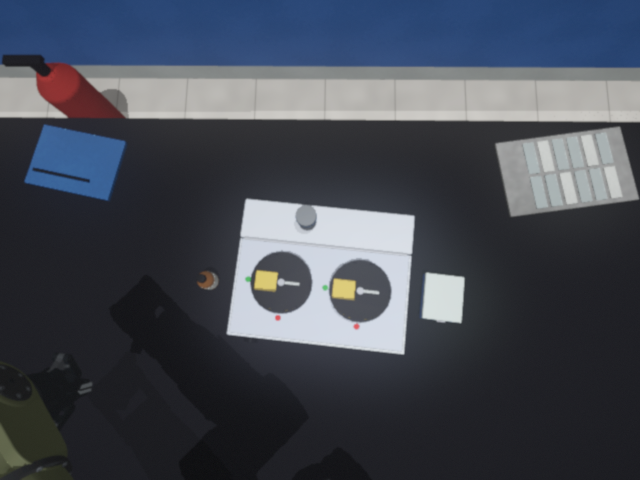

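Both slots point at their green dots, at top crop (99,267) and (331,293). The hatch is flush, and the bottle (207,281), slide box and canister are where they began. Handing in.

```bash
python3 -c "
from plant import r
print(r.hand_in())"
```

```text
the job is handed in; nothing more can be done
None
```

The hatch is fully shut and both fasteners are locked. I handed the job in at about 12 s.

- **Hatch:** I pushed it down at the lip with closed fingers until it stopped at 107.8 mm, with 34 N reacting. It looks flush in both camera views.
- **Dials:** I turned the right dial first, then the left, each with a fingertip in its slot until it stopped moving at about 36–38 N. The last pictures show both slots pointing at their green dots and both handles in line with the hatch edge. The left dial was already turned about 0.28 rad at the start.
- **Other items:** the bottle, slide box and canister are at the same picture positions as at the start. The arm is clear, with wrist force close to zero.

No check failed or disagreed. I judged the locked positions from the stop force and the pictures, not from a direct angle reading.

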